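# Reload the kitchen-counter stapler

### The arm

A 6-joint arm with a two-finger parallel gripper is mounted at the origin on the work surface. World frame = base frame: x ahead of the robot, y to its left, z up, the work surface at z = 0. Lengths are in m, angles in degrees, forces in N, time in s.
With the tool pointing down it reaches from about 0.35 to 0.875 m from the base axis. Payload 4.2 kg.
Tool frame: the origin (TCP) lies on the centre line of the jaws, within the pads' length; the fingertips stand 19 mm ahead of it and the grasp point (between the pads) is the TCP; z points along the fingers, y is the line along which they close (so a half turn about z gives the same grasp; the last joint's range is limited). The gripper opens to 87 mm and grips with 3 to 60 N. Pads are 19 mm wide; open, the fingers measure 117 mm over their backs; the gripper's body (75 mm by 190 mm) begins 51 mm behind the grasp point.
Start: joints at [-48.896, 22.042, 0.453, 0, -68.411, -14.817], TCP at [0.277, -0.56, 0.242] pointing down, gripper open.
Joint ranges: [-179.83, 179.83], [-69.29, 118.12], [-61.27, 80.66], [-181.25, 117.63], [-171.15, -9.14], [-177.46, 177.46]. Speed limits (degrees/s): [159.86, 159.86, 180, 180, 180, 180].

### API

Orientations are given as a 3x3 rotation matrix whose columns are the frame's x, y, z axes.
In Python, from station import sense, capture, finish_job, search_frame, masks_of gives the robot as it stands.
- The arm moves only by the tool drive_tool, never from a script. Its argument "rows" is a list of rows, each a list of 7 numbers: the opening in per cent of the stroke, from 0 (shut) to 100 (fully open), then the shift along the world's x, y, z in mm, then the turn, a rotation vector about the world's x, y, z in rad. In form: [[fingers, dx, dy, dz, wx, wy, wz], ...]. A call has 1 to 5 rows; each row shifts and turns the commanded pose from where the row before left it; what a row does not reach is not made up. A row lasts 1/12 s, in which the tool goes at most 41.7 mm and 7.16 degrees, less where a joint would pass 70% of its speed; a pose out of reach is approached as far as the arm can. A call is refused whole if a number of a shift passes 41.7 or a number of a turn 0.125, either way. A call with a gripper value outside its range is refused whole. The fingers move at their own pace and stop on an object; the grip force is fixed at half the most. Time passes only in rows, so rows that do not move let the fingers close. It gives the time, the measured TCP pose, the force, the opening and the grip force at its end, in the units of the state.
- sense(): the state, without advancing time (a new reading comes with each control period).
- capture(name): name is "scene" or "top"; returns a dict with "frame" (480x640x3 uint8, red, green, blue), "z_map" (480x640 float32, m along the optical axis (not along the pixel's ray), 0 where there is no reading), "fx", "fy", "cx", "cy" (pixels), "R" (3x3) and "t" (3): a world point X has camera coordinates R X + t. Camera axes: x right, y down, z forward; pixel columns grow to the right and rows downward; lengths in m; the calibration is good to about 2 mm. A picture is of the moment at which its call begins.
- finish_job(): hands the job in; it is judged then, once.
Trained networks look in a picture, given as the dict that the camera call returned (one of the last four; its "shot" number tells which), for a name from the list of things; names that differ only in an ending like _2 or _b are one class to them, and where a whole thing is asked for, a point or a joint stands for the part that bears it (a point fixed in the world has none). Each returns a list of dicts, best first, with "p" (0 to 1); they miss things now and then, are a little off and sometimes report something else, mostly with a low value. They report only what shows in the picture. A call takes as long as a camera call.
- search_frame(label, picture): "xy" ([column, row] in pixels, amid what is visible of it).
- masks_of(label, picture): "region" (480x640 bool, what is visible of it) and "xy" ([column, row] in pixels, amid what is visible of it).
The state is a dict: "time_s": time; "joints": joint angles; "joint_velocities": joint speeds; "effort": joint torques, N m; "tcp_pos": TCP position; "ee_rot": TCP orientation; "wrist_force": force on the tool from outside, world axes, zero at the start; "moment": the same for the moment, N m; "gripper_width": opening from 0.0 (shut) to 1.0 (fully open); "gripper_force": force on a finger pad.
Only numpy, scipy, OpenCV 4.12 (cv2) and the standard library are available. Lean on these libraries where they do the work, as an engineer would, in place of code of your own. Each camera call takes 0.05 s, during which the arm holds its last target. There are 200 camera calls.

### The job

Load the staple strip from the cork trivet into the stapler's open drawer: nudge the spring follower back with the strip's end, lay the strip legs down flat on the channel floor so that the follower holds it against the front lip, and let go. Then push the drawer in by its red face until it clicks and stays shut. Do it gently, so that the glued strip does not snap and the stapler does not skid, and leave the other things where they are.

Things in the scene. Friction and masses are not known exactly. Their poses are not given: they have to be found in the camera images.
- strip: Stick of glued staples, bright steel, 60 long x 13 wide x 16 tall, 15 g, an inverted U in section (crown on top, two legs 1.6 thick), both ends alike. Origin: centre of its underside (leg tips). x: along its length; z: up through the crown. It starts legs down on the trivet. Pressed on the stapler with more than about 25 N it snaps.
- stapler: Teal front-loading desk stapler with black handle, 230 x 62 x 88, standing firm on rubber feet (skids if pushed over 30 N). Origin: centre of its underside; its front faces its -x, z up. The head, 45 wide, ends 115 ahead of the origin, 90 tall at most; ahead of it only the drawer sticks out, over bare counter. The drawer's opening is 25 wide, its roof 47 above the counter.
- drawer (a joint): Stapler's magazine drawer, opening in m along the stapler's -x: 0.09 fully out (start), 0 at the hard inner stop. A spring pushes it out with 4 N when open, 6.5 N when shut, plus 1 N friction; over the last 13 mm the latch raises the push to 11-16 N in all (with friction), then it snaps in at about 0.005 and holds it at about 0.0017. Not latched, it springs out again.
- follower (a joint): Black spring block in the channel, 12 long x 12 wide, top 15 over the channel floor, sliding along the channel: 0 = rest, its front face 50 behind the front lip; grows as it is pushed back towards the stapler, to 0.030. Spring force 1 N at 0, 2 N at 0.010, 4 N at 0.030. With the strip loaded it stands at 0.010.
- channel (a point): Moves with the drawer: centre of the loaded strip's place, on the channel floor (26 above the counter), 30 behind the front lip's inner face. Axes as the stapler's: x along the channel to the stapler's rear, z up. The channel is 15 wide between walls 2 thick and 6.5 high with rounded tops (a loaded strip stands 9.5 proud of them); the front lip is 7 high.
- face (a point): Moves with the drawer: centre of the outer side of its red face plate (26 wide, 12 tall, 6 thick; its upper part is the front lip), 36 ahead of channel, 1 above the channel floor; the plate reaches from 21 to 33 above the counter. Axes as the stapler's. With the drawer shut the plate stands 6 ahead of the head.
- follower_face (a point): Centre of the follower's front face, 7.5 over the channel floor. Axes as the stapler's.
- trivet: Round cork trivet, 150 across, 8 thick, lying fixed on the counter. Origin: centre of its underside.
- pencil_case: Blue plastic pencil case with snap lid, 204 x 76 x 32, length along its x. Origin: centre of its underside.
- pen: Chrome retractable pen, 143 long, 10 thick, lying along its x. Origin: below the middle of its barrel.
- jam_jar: Empty closed glass jam jar, 68 across, 100 tall, red lid. Origin: centre of its underside.
- pen_holder: Bamboo pen holder, 80 across, 100 tall (pencils reach 155). Origin: centre of its underside.

How it is judged:
By the outcome, as a careful person would: the job done as asked, in the order asked, and still so for the second after the job is handed in, with the robot touching nothing.
It also fails if it takes over 64 s, if anything falls off the work surface, if the arm or the gripper's body presses on something with over 40 N, if the wrist force passes 120 N, or if a joint passes its speed limit or range.

## Working session

There is one attempt and no reset: what is moved stays moved. The work goes in short steps, Python scripts to look and compute and a tool call to move; the robot and the scene stay as the last step left them, time stands still between calls to the robot, and variables do not carry over. Pictures are saved under pics/ and viewed, at most 10 in all, crops included, and the job is handed in when it is done.

Besides the shell and the picture viewer there is one more tool, called after "Emit:" by a JSON object that holds its "method" and its "body", one argument or row to a line. drive_tool: Moves the arm, as the interface text tells. Its arguments: {"type":"object","properties":{"rows":{"type":"array"}},"required":["rows"]}

```bash
mkdir -p pics; cat > h.py <<'E'
import numpy as np, cv2
from station import *
def pts(c, m):
    v,u=np.nonzero(m&(c["z_map"]>0)); z=c["z_map"][v,u]
    P=np.stack([(u-c["cx"])/c["fx"]*z,(v-c["cy"])/c["fy"]*z,z],1)
    return (P-c["t"])@c["R"], u, v
def save(c,n,crop=None,s=1):
    f=c["frame"]
    if crop: f=f[crop[2]:crop[3],crop[0]:crop[1]]
    cv2.imwrite("pics/"+n,cv2.resize(f[...,::-1],None,fx=s,fy=s,interpolation=cv2.INTER_CUBIC))
E
python3 - <<'E'
from h import *
a={k:capture(k) for k in("top","scene")}
for k,c in a.items():
    print(k,c["fx"],"cam at",(-c["R"].T@c["t"]).round(3),c["R"][2].round(2))
    for n in("strip","stapler","drawer","follower","trivet","pencil_case","pen","jam_jar","pen_holder"):
        for m in masks_of(n,c)[:1]:
            P,u,v=pts(c,m["region"])
            if len(P)<5: continue
            r=cv2.minAreaRect((P[:,:2]*1000).astype(np.float32))
            print(k,n,round(m["p"],2),np.round(m["xy"]),len(P),"z",np.percentile(P[:,2],[2,50,98]).round(3),"med",np.median(P,0).round(3),"rect",np.round(r[0]),np.round(r[1]),round(r[2],1))
t=np.hstack([a["top"]["frame"],a["scene"]["frame"]])
save(a["top"],"top.png");save(a["scene"],"scene.png")
E
```

```text
top 552.2985457349482 cam at [ 0.407 -0.084  1.151] [ 0.17 -0.   -0.99]
top strip 0.72 [377. 248.] 178 z [0.007 0.023 0.028] med [ 0.585 -0.211  0.023] rect [ 582. -211.] [16. 58.] 60.9
top stapler 0.68 [198. 270.] 3898 z [0.004 0.075 0.087] med [0.533 0.146 0.075] rect [540. 123.] [ 62. 330.] 8.7
top drawer 0.65 [269. 258.] 394 z [0.022 0.028 0.042] med [0.556 0.007 0.028] rect [557.   9.] [20. 95.] 4.1
top follower 0.47 [261. 260.] 43 z [0.032 0.041 0.045] med [0.554 0.021 0.041] rect [554.  21.] [12. 12.] 5.1
top trivet 0.88 [383. 245.] 3746 z [0.003 0.008 0.012] med [ 0.586 -0.224  0.008] rect [ 587. -222.] [148. 148.] 2.6
top pencil_case 0.94 [221. 155.] 3469 z [0.006 0.031 0.036] med [0.785 0.105 0.031] rect [796. 110.] [ 87. 217.] 83.7
top pen 0.6 [312. 346.] 341 z [0.    0.008 0.014] med [ 0.384 -0.074  0.008] rect [393. -75.] [133.  14.] 5.2
top jam_jar 0.67 [496. 331.] 1372 z [0.004 0.097 0.103] med [ 0.404 -0.426  0.097] rect [ 412. -441.] [64. 84.] 59.5
top pen_holder 0.9 [346. 155.] 1563 z [0.005 0.066 0.146] med [ 0.758 -0.159  0.066] rect [ 753. -159.] [78. 78.] 86.7
s
[... 315 characters left out ...]
wer 0.86 [362. 247.] 360 z [-0.002  0.028  0.039] med [0.56  0.004 0.028] rect [530.   6.] [82. 98.] 6.3
scene trivet 0.86 [257. 254.] 970 z [0.    0.007 0.024] med [ 0.586 -0.249  0.007] rect [ 641. -189.] [290. 149.] 32.8
scene pencil_case 0.94 [411. 323.] 3110 z [0.003 0.03  0.033] med [0.822 0.103 0.03 ] rect [786. 107.] [ 80. 219.] 84.6
scene pen 0.57 [337. 219.] 106 z [0.    0.007 0.011] med [ 0.394 -0.072  0.007] rect [401. -75.] [126.  14.] 4.3
scene jam_jar 0.88 [202. 199.] 979 z [0.001 0.06  0.1  ] med [ 0.43  -0.431  0.06 ] rect [ 336. -469.] [226.  71.] 20.8
scene pen_holder 0.69 [278. 279.] 2156 z [0.004 0.072 0.138] med [ 0.782 -0.154  0.072] rect [ 688. -179.] [225.  78.] 15.8
```

View pics/top.png

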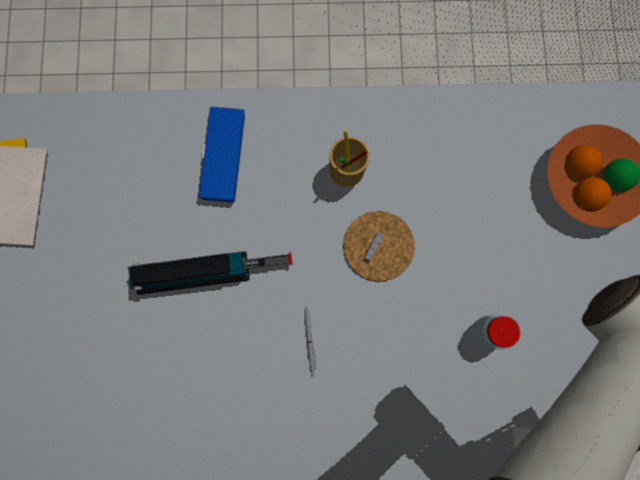

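View pics/scene.png

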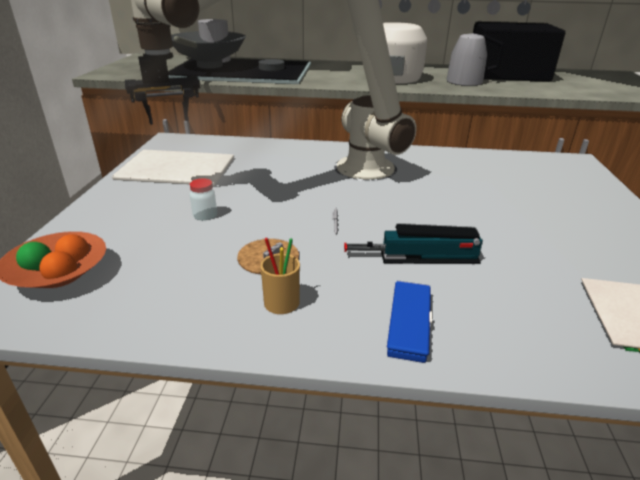

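```bash
cat > m.py <<'E'
from h import *
c=capture("top")
def axis(Q):
    Q=Q[:,:2]; m=Q.mean(0); w,V=np.linalg.eigh(np.cov((Q-m).T)); return m,np.degrees(np.arctan2(V[1,1],V[0,1]))
m=masks_of("strip",c)[0]; P,u,v=pts(c,cv2.dilate(m["region"].astype(np.uint8),np.ones((3,3)))>0); Q=P[P[:,2]>.0185]
r=cv2.minAreaRect((Q[:,:2]*1000).astype(np.float32));print("strip",len(Q),axis(Q),r,np.median(Q[:,2]))
m=masks_of("drawer",c)[0];P,u,v=pts(c,m["region"]);Q=P[(P[:,2]>.015)&(P[:,2]<.05)]
print("drawer",axis(Q),Q.min(0),Q.max(0))
# stapler handle top strip
m=masks_of("stapler",c)[0];P,u,v=pts(c,m["region"]);Q=P[P[:,2]>.06];print("body",axis(Q),cv2.minAreaRect((Q[:,:2]*1000).astype(np.float32)))
hs=cv2.cvtColor(c["frame"],cv2.COLOR_RGB2HSV); f=c["frame"].astype(int)
red=(f[...,0]>f[...,1]+60)&(f[...,0]>f[...,2]+60); b=np.zeros_like(red); b[245:275,275:305]=1
P,u,v=pts(c,red&b);print("red",len(P),P.mean(0),P.min(0),P.max(0),u.mean(),v.mean())
save(c,"crop.png",(230,400,220,300),4.7)
np.savez("c.npz",**{k:c[k] for k in("fx","fy","cx","cy","R","t")})
s=sense();print(s["ee_rot"].round(3) if hasattr(s["ee_rot"],"round") else s["ee_rot"],s["wrist_force"])
E
python3 m.py
```

```text
strip 180 (array([ 0.58388584, -0.21052896]), np.float64(150.49065035718905)) ((583.8726806640625, -210.59776306152344), (12.973849296569824, 59.53710174560547), 61.677860260009766) 0.023611431033376915
drawer (array([0.55519331, 0.01025771]), np.float64(97.08019106518715)) [ 0.54134605 -0.03760684  0.0201275 ] [0.56869109 0.05897053 0.04521539]
body (array([0.53535072, 0.16726271]), np.float64(96.59375729257023)) ((538.5441284179688, 169.01065063476562), (51.70104217529297, 226.62680053710938), 7.066274642944336)
red 30 [ 0.56060039 -0.0373274   0.03235922] [ 0.54945631 -0.03968591  0.02649438] [ 0.57268158 -0.03520102  0.03815748] 289.93333333333334 257.7
[[-0.897 -0.443  0.   ]
 [-0.443  0.897  0.   ]
 [-0.     0.    -1.   ]] [ 0.51885183 -0.04330578 -0.05675159]
```

View pics/crop.png

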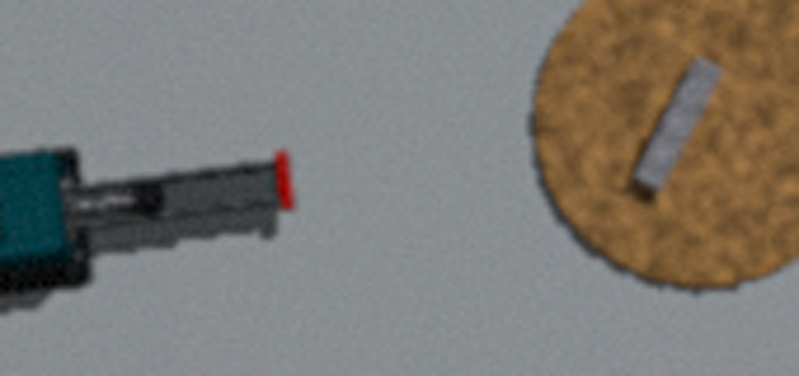

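Emit:
{"method": "drive_tool", "body": {
  "rows": [
    [50,15.4,17.5,0,0,0,0.109],
    [50,15.4,17.5,0,0,0,0.109],
    [50,15.4,17.5,0,0,0,0.109],
    [50,15.4,17.5,0,0,0,0.109],
    [50,15.4,17.5,0,0,0,0.109]
  ]
}}

```text
time_s: 1.62
tcp_pos: [0.3544, -0.472, 0.2416]
ee_rot: [[-0.533, -0.846, 0.0], [-0.846, 0.533, -0.0], [0.0, -0.0, -1.0]]
wrist_force: [0.6, 0.5, -0.0]
gripper_width: 0.706
gripper_force: 0.0
```

Emit:
{"method": "drive_tool", "body": {
  "rows": [
    [50,15.4,17.5,0,0,0,0.109],
    [50,15.4,17.5,0,0,0,0.109],
    [50,15.4,17.5,0,0,0,0.109],
    [50,15.4,17.5,0,0,0,0.109],
    [50,15.4,17.5,0,0,0,0.109]
  ]
}}

```text
time_s: 2.03
tcp_pos: [0.4315, -0.3844, 0.2417]
ee_rot: [[-0.017, -1.0, 0.0], [-1.0, 0.017, -0.0], [0.0, -0.0, -1.0]]
wrist_force: [0.3, -0.9, -0.1]
gripper_width: 0.507
gripper_force: 0.0
```

Emit:
{"method": "drive_tool", "body": {
  "rows": [
    [50,15.4,17.5,0,0,0,0.109],
    [50,15.4,17.5,0,0,0,0.109],
    [50,15.4,17.5,0,0,0,0.109],
    [50,15.4,17.5,0,0,0,0.109],
    [50,15.4,17.5,0,0,0,0.109]
  ]
}}

```text
time_s: 2.45
tcp_pos: [0.5085, -0.2969, 0.2417]
ee_rot: [[0.504, -0.864, 0.0], [-0.864, -0.504, -0.0], [0.0, -0.0, -1.0]]
wrist_force: [-0.6, -1.1, 0.1]
gripper_width: 0.502
gripper_force: 0.0
```

Emit:
{"method": "drive_tool", "body": {
  "rows": [
    [50,15.4,17.5,-20,0,0,0.109],
    [50,15.4,17.5,-20,0,0,0.109],
    [50,15.4,17.5,-20,0,0,0.109],
    [50,15.4,17.5,-20,0,0,0.109],
    [50,15.4,17.5,-20,0,0,0.109]
  ]
}}

```text
time_s: 2.87
tcp_pos: [0.5855, -0.2094, 0.1408]
ee_rot: [[0.879, -0.477, 0.0], [-0.477, -0.879, -0.0], [0.0, -0.0, -1.0]]
wrist_force: [-0.0, -0.8, 0.2]
gripper_width: 0.495
gripper_force: 0.0
```

Emit:
{"method": "drive_tool", "body": {
  "rows": [
    [50,0,0,-10,0,0,0],
    [50,0,0,0,0,0,0],
    [50,0,0,0,0,0,0]
  ]
}}

```text
time_s: 3.12
tcp_pos: [0.5845, -0.2106, 0.1313]
ee_rot: [[0.876, -0.483, -0.001], [-0.483, -0.876, -0.0], [-0.001, 0.001, -1.0]]
wrist_force: [-0.9, -0.8, 0.9]
gripper_width: 0.499
gripper_force: 0.0
```

Emit:
{"method": "drive_tool", "body": {
  "rows": [
    [45,0,0,-25,0,0,0],
    [45,0,0,-25,0,0,0],
    [45,0,0,-25,0,0,0],
    [45,0,0,-15,0,0,0],
    [45,0,0,-6,0,0,0]
  ]
}}

```text
time_s: 3.53
tcp_pos: [0.5835, -0.2113, 0.0346]
ee_rot: [[0.875, -0.484, -0.002], [-0.484, -0.875, 0.0], [-0.002, 0.001, -1.0]]
wrist_force: [-0.3, -0.5, -0.2]
gripper_width: 0.45
gripper_force: 0.0
```

Emit:
{"method": "drive_tool", "body": {
  "rows": [
    [30,0,0,0,0,0,0],
    [20,0,0,0,0,0,0],
    [5,0,0,0,0,0,0],
    [5,0,0,0,0,0,0],
    [5,0,0,0,0,0,0]
  ]
}}

```text
time_s: 3.95
tcp_pos: [0.5856, -0.2105, 0.0369]
ee_rot: [[0.876, -0.482, 0.003], [-0.482, -0.876, -0.0], [0.002, -0.001, -1.0]]
wrist_force: [0.3, 0.7, 0.6]
gripper_width: 0.155
gripper_force: 0.0
```

Emit:
{"method": "drive_tool", "body": {
  "rows": [
    [5,0,0,0,0,0,0],
    [5,0,0,0,0,0,0],
    [5,0,0,0,0,0,0]
  ]
}}

```text
time_s: 4.2
tcp_pos: [0.5855, -0.2105, 0.0368]
ee_rot: [[0.877, -0.481, 0.002], [-0.481, -0.877, -0.001], [0.002, -0.0, -1.0]]
wrist_force: [-2.1, 0.5, 5.5]
gripper_width: 0.143
gripper_force: 30.0
```

Emit:
{"method": "drive_tool", "body": {
  "rows": [
    [5,0,0,6,0,0,0],
    [5,0,0,12,0,0,0],
    [5,0,0,18,0,0,0],
    [5,0,10,18,0,0,-0.095],
    [5,-3,17,5,0,0,-0.095]
  ]
}}

```text
time_s: 4.62
tcp_pos: [0.584, -0.1845, 0.0982]
ee_rot: [[0.766, -0.643, 0.006], [-0.643, -0.766, -0.001], [0.006, -0.003, -1.0]]
wrist_force: [0.7, 0.4, 0.2]
gripper_width: 0.147
gripper_force: 30.0
```

Emit:
{"method": "drive_tool", "body": {
  "rows": [
    [5,-3,20,0,0,0,-0.095],
    [5,-3,20,0,0,0,-0.095],
    [5,-3,20,0,0,0,-0.095],
    [5,-3,20,0,0,0,-0.095],
    [5,-3,20,0,0,0,-0.095]
  ]
}}

```text
time_s: 5.03
tcp_pos: [0.5666, -0.0824, 0.0953]
ee_rot: [[0.388, -0.922, 0.001], [-0.922, -0.388, 0.0], [0.0, -0.001, -1.0]]
wrist_force: [0.6, -1.1, 0.0]
gripper_width: 0.144
gripper_force: 30.0
```

Emit:
{"method": "drive_tool", "body": {
  "rows": [
    [5,-3,20,0,0,0,-0.095],
    [5,-3,20,0,0,0,-0.095],
    [5,-3,14,0,0,0,-0.095],
    [5,0,7,0,0,0,0],
    [5,0,0,0,0,0,0]
  ]
}}

```text
time_s: 5.45
tcp_pos: [0.5581, -0.0211, 0.0952]
ee_rot: [[0.122, -0.992, 0.001], [-0.992, -0.122, 0.0], [-0.0, -0.001, -1.0]]
wrist_force: [0.6, -0.5, -0.1]
gripper_width: 0.144
gripper_force: 30.0
```

Emit:
{"method": "drive_tool", "body": {
  "rows": [
    [5,0,0,0,0,0,0],
    [5,0,0,0,0,0,0]
  ]
}}

```text
time_s: 5.62
tcp_pos: [0.558, -0.0229, 0.0947]
ee_rot: [[0.118, -0.993, 0.0], [-0.993, -0.118, -0.0], [0.0, -0.0, -1.0]]
wrist_force: [0.0, -0.7, 0.5]
gripper_width: 0.144
gripper_force: 30.0
```

```bash
cat > m2.py <<'E'
from h import *
import sys
c=capture("scene"); s=sense(); print(s["tcp_pos"],s["gripper_width"],s["wrist_force"])
for n in("strip","drawer","follower"):
    for m in masks_of(n,c)[:1]:
        P,u,v=pts(c,m["region"]);print(n,m["p"],m["xy"],len(P),P.mean(0).round(4),P.min(0).round(3),P.max(0).round(3))
f=c["frame"].astype(int);red=(f[...,0]>f[...,1]+50)&(f[...,0]>f[...,2]+50);b=np.zeros_like(red);b[235:260,335:358]=1
P,u,v=pts(c,red&b);print("red",len(P),P.mean(0),P.min(0),P.max(0))
save(c,sys.argv[1],(320,420,200,275),8)
E
python3 m2.py s1.png
```

```text
[ 0.55794901 -0.0230811   0.09462559] 0.14626084427796618 [-0.2685774   0.27132057 -0.13724302]
strip 0.42 [351.9, 236.6] 139 [ 0.5626 -0.0213  0.075 ] [ 0.551 -0.051  0.065] [0.576 0.008 0.084]
drawer 0.81 [363.6, 245.8] 285 [0.5599 0.0061 0.029 ] [ 0.543 -0.04   0.021] [0.577 0.057 0.041]
follower 0.46 [363.8, 246.6] 361 [0.5574 0.0117 0.0281] [ 0.484 -0.04  -0.003] [0.577 0.06  0.049]
red 22 [ 0.56693251 -0.0365699   0.02958221] [ 0.5542575  -0.04011028  0.02421295] [ 0.57728586 -0.032405    0.03252919]
```

View pics/s1.png

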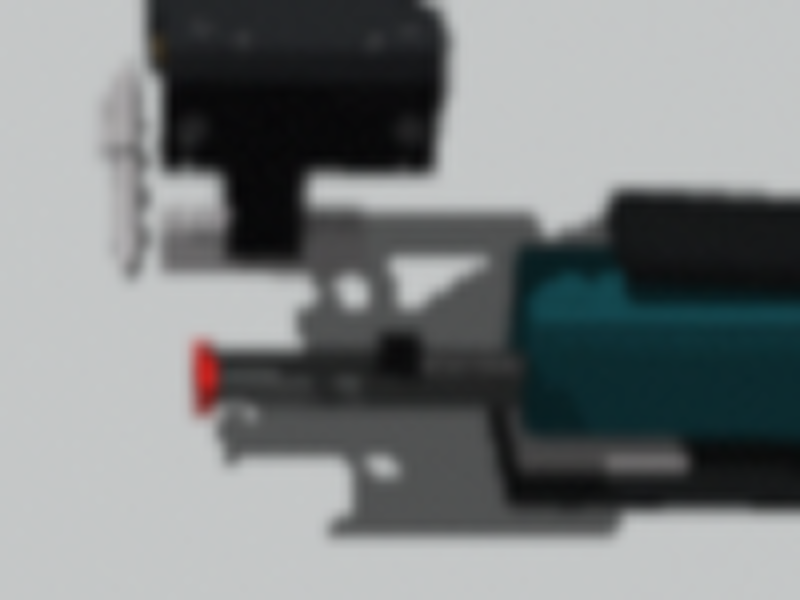

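Emit:
{"method": "drive_tool", "body": {
  "rows": [
    [5,1,0,-10,0,0,0],
    [5,0,0,-10,0,0,0],
    [5,0,0,-7,0,0,0],
    [5,0,0,-4,0,0,0],
    [5,0,0,0,0,0,0]
  ]
}}

```text
time_s: 6.23
tcp_pos: [0.5581, -0.0225, 0.0622]
ee_rot: [[0.118, -0.993, -0.003], [-0.993, -0.118, -0.001], [0.0, 0.003, -1.0]]
wrist_force: [-0.9, 0.9, -0.3]
gripper_width: 0.145
gripper_force: 30.0
```

Emit:
{"method": "drive_tool", "body": {
  "rows": [
    [5,0,0,0,0,0,0],
    [5,-0.3,2.5,0,0,0,0],
    [5,-0.3,2.5,0,0,0,0],
    [5,0,0,0,0,0,0],
    [5,0,0,0,0,0,0]
  ]
}}

```text
time_s: 6.65
tcp_pos: [0.5583, -0.0171, 0.0638]
ee_rot: [[0.118, -0.993, 0.001], [-0.993, -0.118, 0.0], [-0.0, -0.001, -1.0]]
wrist_force: [-0.1, -0.6, 0.1]
gripper_width: 0.143
gripper_force: 30.0
```

Emit:
{"method": "drive_tool", "body": {
  "rows": [
    [5,-0.3,2.5,0,0,0,0],
    [5,-0.3,2.5,0,0,0,0],
    [5,-0.3,2.5,0,0,0,0],
    [5,-0.3,2.5,0,0,0,0],
    [5,0,0,0,0,0,0]
  ]
}}

```text
time_s: 7.07
tcp_pos: [0.5571, -0.0071, 0.0637]
ee_rot: [[0.118, -0.993, 0.0], [-0.993, -0.118, -0.0], [0.0, -0.0, -1.0]]
wrist_force: [0.3, -2.2, 1.3]
gripper_width: 0.142
gripper_force: 30.0
```

Emit:
{"method": "drive_tool", "body": {
  "rows": [
    [5,-0.3,2.5,0,0,0,0],
    [5,-0.3,2.5,0,0,0,0],
    [5,-0.2,2,0,0,0,0],
    [5,0,0,0,0,0,0],
    [5,0,0,0,0,0,0]
  ]
}}

```text
time_s: 7.48
tcp_pos: [0.5563, -0.0003, 0.0636]
ee_rot: [[0.118, -0.993, 0.0], [-0.993, -0.118, -0.0], [0.0, -0.0, -1.0]]
wrist_force: [0.5, -1.7, 0.6]
gripper_width: 0.147
gripper_force: 30.0
```

```bash
python3 m2.py s2.png
```

```text
[ 5.56262129e-01 -3.24708413e-04  6.35954954e-02] 0.14213940916188886 [ 0.28959803 -2.64977527  0.37293237]
strip 0.71 [278.4, 279.0] 2206 [ 0.7699 -0.1568  0.0683] [ 0.52  -0.226 -0.002] [ 0.798 -0.12   0.157]
drawer 0.7 [367.0, 247.5] 271 [0.5605 0.0115 0.0284] [ 0.484 -0.038 -0.003] [0.577 0.057 0.042]
red 23 [ 0.56698679 -0.03649762  0.03004331] [ 0.55467788 -0.0400434   0.02470146] [ 0.57828229 -0.03236351  0.03454785]
```

View pics/s2.png

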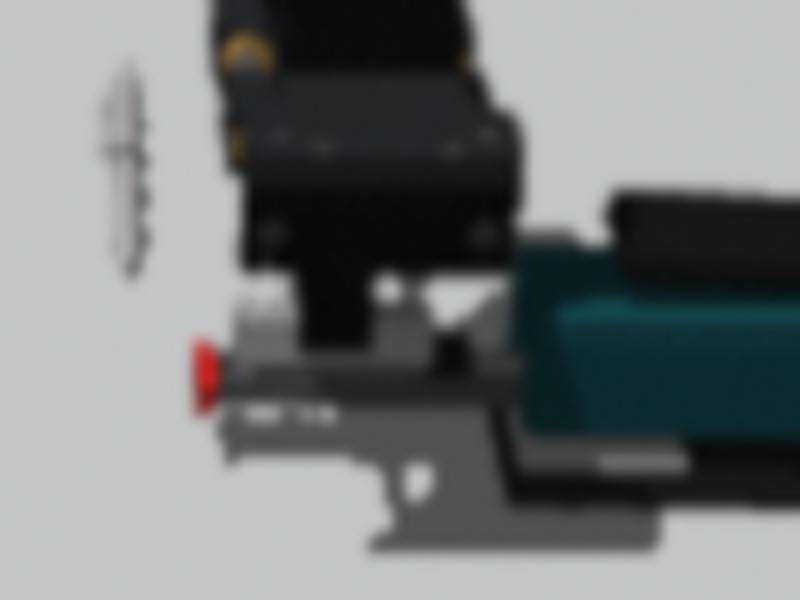

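Emit:
{"method": "drive_tool", "body": {
  "rows": [
    [5,0.3,0,-1,0,0,0],
    [5,0,0,-1,0,0,0],
    [5,0,0,-1,0,0,0],
    [5,0,0,0,0,0,0],
    [5,0,0,0,0,0,0]
  ]
}}

```text
time_s: 8.1
tcp_pos: [0.5568, -0.0004, 0.0608]
ee_rot: [[0.118, -0.993, 0.001], [-0.993, -0.118, -0.0], [0.0, -0.001, -1.0]]
wrist_force: [0.8, -3.1, 3.9]
gripper_width: 0.139
gripper_force: 30.0
```

Emit:
{"method": "drive_tool", "body": {
  "rows": [
    [5,0,0,-0.7,0,0,0],
    [5,0,0,-0.7,0,0,0],
    [5,0,0,0,0,0,0],
    [5,0,0,0,0,0,0]
  ]
}}

```text
time_s: 8.43
tcp_pos: [0.5571, -0.0002, 0.0592]
ee_rot: [[0.118, -0.993, 0.001], [-0.993, -0.118, 0.0], [-0.0, -0.001, -1.0]]
wrist_force: [2.6, -3.2, 1.2]
gripper_width: 0.143
gripper_force: 30.0
```

Emit:
{"method": "drive_tool", "body": {
  "rows": [
    [5,0.5,0,0,0,0,0],
    [5,0,0,-0.7,0,0,0],
    [5,0,0,-0.7,0,0,0],
    [5,0,0,0,0,0,0],
    [5,0,0,0,0,0,0]
  ]
}}

```text
time_s: 8.85
tcp_pos: [0.5572, -0.0002, 0.0576]
ee_rot: [[0.118, -0.993, 0.0], [-0.993, -0.118, 0.0], [-0.0, -0.0, -1.0]]
wrist_force: [1.7, -1.7, 0.8]
gripper_width: 0.14
gripper_force: 30.0
```

Emit:
{"method": "drive_tool", "body": {
  "rows": [
    [5,0,0,-0.7,0,0,0],
    [5,0,0,-0.7,0,0,0],
    [5,0,0,0,0,0,0],
    [5,0,0,0,0,0,0]
  ]
}}

```text
time_s: 9.18
tcp_pos: [0.5572, -0.0003, 0.0563]
ee_rot: [[0.118, -0.993, 0.0], [-0.993, -0.118, 0.0], [-0.0, -0.0, -1.0]]
wrist_force: [3.1, -2.0, 0.9]
gripper_width: 0.144
gripper_force: 30.0
```

Emit:
{"method": "drive_tool", "body": {
  "rows": [
    [5,0.5,0,-0.6,0,0,0],
    [5,0,0,-0.5,0,0,0],
    [5,0,0,0,0,0,0],
    [5,0,0,0,0,0,0]
  ]
}}

```text
time_s: 9.52
tcp_pos: [0.5573, -0.0004, 0.0551]
ee_rot: [[0.118, -0.993, -0.001], [-0.993, -0.118, -0.0], [0.0, 0.001, -1.0]]
wrist_force: [2.1, -2.6, 1.9]
gripper_width: 0.146
gripper_force: 30.0
```

Emit:
{"method": "drive_tool", "body": {
  "rows": [
    [5,0,0,-0.5,0,0,0],
    [5,0,0,0,0,0,0],
    [5,0,0,0,0,0,0]
  ]
}}

```text
time_s: 9.77
tcp_pos: [0.5573, -0.0003, 0.0548]
ee_rot: [[0.118, -0.993, -0.0], [-0.993, -0.118, -0.0], [0.0, 0.001, -1.0]]
wrist_force: [0.6, -0.8, 3.7]
gripper_width: 0.143
gripper_force: 30.0
```

Emit:
{"method": "drive_tool", "body": {
  "rows": [
    [5,0,0,-0.4,0,0,0],
    [5,0.1,-1,0,0,0,0],
    [5,0.1,-1,0,0,0,0],
    [5,0,0,0,0,0,0]
  ]
}}

```text
time_s: 10.1
tcp_pos: [0.5576, -0.0019, 0.0548]
ee_rot: [[0.118, -0.993, 0.0], [-0.993, -0.118, 0.001], [-0.0, -0.0, -1.0]]
wrist_force: [-0.0, -0.3, 5.3]
gripper_width: 0.141
gripper_force: 30.0
```

Emit:
{"method": "drive_tool", "body": {
  "rows": [
    [18,0,0,0,0,0,0],
    [20,0,0,0,0,0,0],
    [22,0,0,0,0,0,0],
    [26,0,0,0,0,0,0],
    [30,0,0,0,0,0,0]
  ]
}}

```text
time_s: 10.52
tcp_pos: [0.5573, -0.0023, 0.0539]
ee_rot: [[0.118, -0.993, -0.001], [-0.993, -0.118, -0.0], [-0.0, 0.001, -1.0]]
wrist_force: [-0.7, -0.0, 0.1]
gripper_width: 0.265
gripper_force: 0.0
```

Emit:
{"method": "drive_tool", "body": {
  "rows": [
    [30,0,0,0,0,0,0],
    [30,0,0,2,0,0,0],
    [30,0,0,10,0,0,0],
    [30,0,0,20,0,0,0],
    [30,0,0,20,0,0,0]
  ]
}}

```text
time_s: 10.93
tcp_pos: [0.5573, -0.0025, 0.107]
ee_rot: [[0.118, -0.993, -0.001], [-0.993, -0.118, -0.001], [0.0, 0.002, -1.0]]
wrist_force: [1.1, 0.1, 0.2]
gripper_width: 0.299
gripper_force: 0.0
```

Emit:
{"method": "drive_tool", "body": {
  "rows": [
    [30,0,-25,12,0,0,0],
    [30,0,-40,0,0,0,0],
    [30,0,-40,0,0,0,0],
    [0,0,-20,0,0,0,0],
    [0,0,0,0,0,0,0]
  ]
}}

```text
time_s: 11.35
tcp_pos: [0.5575, -0.1308, 0.1193]
ee_rot: [[0.113, -0.994, 0.001], [-0.994, -0.113, -0.0], [0.0, -0.001, -1.0]]
wrist_force: [0.7, 0.9, -1.3]
gripper_width: 0.218
gripper_force: 0.0
```

```bash
python3 m2.py s3.png; python3 - <<'E'
from h import *
c=capture("top"); save(c,"t3.png",(230,310,230,290),9)
for n in("strip","drawer","follower"):
    for m in masks_of(n,c)[:1]:
        P,u,v=pts(c,m["region"]);print(n,m["p"],m["xy"],len(P),np.median(P,0).round(4),P.min(0).round(3),P.max(0).round(3))
import cv2
a=cv2.imread("pics/s3.png");b=cv2.imread("pics/t3.png");b=cv2.resize(b,(400,300));a=cv2.resize(a,(400,300));cv2.imwrite("pics/b3.png",cv2.resize(np.vstack([a,b]),None,fx=1,fy=1))
E
```

```text
[ 0.55759507 -0.12916926  0.11912208] 0.18152052063384452 [-0.52534332  1.11988345  0.23471167]
strip 0.56 [360.1, 243.3] 159 [ 0.5611 -0.0055  0.0386] [ 0.549 -0.033  0.03 ] [0.57  0.025 0.045]
drawer 0.58 [370.4, 246.2] 259 [0.5613 0.0127 0.0283] [ 0.487 -0.044 -0.002] [0.576 0.057 0.042]
follower 0.66 [367.4, 254.1] 247 [0.5617 0.0099 0.0278] [ 0.509 -0.044 -0.003] [0.576 0.06  0.042]
red 10 [ 0.56972847 -0.03626499  0.02985454] [ 0.55800826 -0.03759881  0.02313823] [ 0.57586991 -0.03389917  0.033466  ]
strip 0.57 [279.0, 259.7] 133 [ 0.5534 -0.0093  0.0414] [ 0.547 -0.034  0.03 ] [0.561 0.025 0.047]
```

View pics/b3.png

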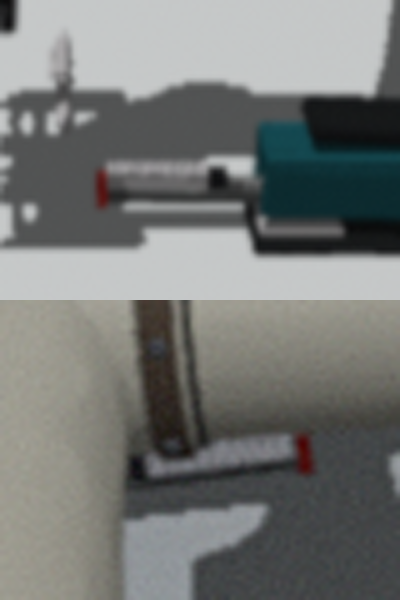

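Emit:
{"method": "drive_tool", "body": {
  "rows": [
    [0,4,7,-15,0,0,0],
    [0,4,7,-20,0,0,0],
    [0,4,6,-20,0,0,0],
    [0,0,0,-15,0,0,0],
    [0,0,0,-4,0,0,0]
  ]
}}

```text
time_s: 12.17
tcp_pos: [0.5682, -0.1063, 0.0417]
ee_rot: [[0.119, -0.993, -0.005], [-0.993, -0.119, 0.0], [-0.001, 0.005, -1.0]]
wrist_force: [-0.5, -0.5, -0.1]
gripper_width: 0.009
gripper_force: 0.0
```

Emit:
{"method": "drive_tool", "body": {
  "rows": [
    [0,-1.2,10,0,0,0,0],
    [0,-1.2,10,0,0,0,0],
    [0,-1.2,10,0,0,0,0],
    [0,-1,8,0,0,0,0],
    [0,0,0,0,0,0,0]
  ]
}}

```text
time_s: 12.58
tcp_pos: [0.5655, -0.0674, 0.0455]
ee_rot: [[0.12, -0.993, 0.002], [-0.993, -0.12, 0.0], [-0.0, -0.002, -1.0]]
wrist_force: [-1.0, 0.8, 0.5]
gripper_width: 0.003
gripper_force: 0.0
```

Emit:
{"method": "drive_tool", "body": {
  "rows": [
    [0,0,0,0,0,0,0],
    [0,0,0,0,0,0,0]
  ]
}}

```text
time_s: 12.75
tcp_pos: [0.5653, -0.0691, 0.0449]
ee_rot: [[0.118, -0.993, 0.001], [-0.993, -0.118, 0.0], [0.0, -0.001, -1.0]]
wrist_force: [-0.0, -0.3, -1.1]
gripper_width: 0.007
gripper_force: 0.0
```

Emit:
{"method": "drive_tool", "body": {
  "rows": [
    [0,-0.6,5,0,0,0,0],
    [0,-0.5,4,0,0,0,0],
    [0,-0.4,3,0,0,0,0],
    [0,-0.3,2.5,0,0,0,0],
    [0,-0.3,2.5,0,0,0,0]
  ]
}}

```text
time_s: 13.17
tcp_pos: [0.5629, -0.0521, 0.0443]
ee_rot: [[0.118, -0.993, -0.0], [-0.993, -0.118, -0.0], [0.0, 0.0, -1.0]]
wrist_force: [-0.1, 0.1, -0.2]
gripper_width: 0.001
gripper_force: 0.0
```

Emit:
{"method": "drive_tool", "body": {
  "rows": [
    [0,-0.3,2.5,0,0,0,0],
    [0,-0.3,2.5,0,0,0,0],
    [0,-0.3,2.5,0,0,0,0],
    [0,-0.3,2.5,0,0,0,0],
    [0,-0.3,2.5,0,0,0,0]
  ]
}}

```text
time_s: 13.58
tcp_pos: [0.5616, -0.0406, 0.0443]
ee_rot: [[0.118, -0.993, 0.0], [-0.993, -0.118, -0.001], [0.001, 0.0, -1.0]]
wrist_force: [1.9, -6.3, -1.4]
gripper_width: 0.003
gripper_force: 2.8
```

Emit:
{"method": "drive_tool", "body": {
  "rows": [
    [0,0,0,0,0,0,0],
    [0,0,0,0,0,0,0]
  ]
}}

```text
time_s: 13.75
tcp_pos: [0.5616, -0.0403, 0.0443]
ee_rot: [[0.118, -0.993, 0.0], [-0.993, -0.118, -0.001], [0.001, 0.0, -1.0]]
wrist_force: [1.9, -4.6, -0.4]
gripper_width: 0.009
gripper_force: 2.3
```

Emit:
{"method": "drive_tool", "body": {
  "rows": [
    [0,-0.36,3,0,0,0,0],
    [0,-0.36,3,0,0,0,0],
    [0,-0.36,3,0,0,0,0],
    [0,-0.36,3,0,0,0,0],
    [0,-0.36,3,0,0,0,0]
  ]
}}

```text
time_s: 14.17
tcp_pos: [0.5599, -0.0255, 0.0444]
ee_rot: [[0.117, -0.993, 0.0], [-0.993, -0.117, -0.001], [0.001, -0.0, -1.0]]
wrist_force: [2.9, -5.9, -1.9]
gripper_width: 0.005
gripper_force: 3.1
```

Emit:
{"method": "drive_tool", "body": {
  "rows": [
    [0,-0.36,3,0,0,0,0],
    [0,-0.36,3,0,0,0,0],
    [0,-0.36,3,0,0,0,0],
    [0,-0.36,3,0,0,0,0],
    [0,-0.36,3,0,0,0,0]
  ]
}}

```text
time_s: 14.58
tcp_pos: [0.5582, -0.0105, 0.0443]
ee_rot: [[0.117, -0.993, 0.0], [-0.993, -0.117, -0.001], [0.001, -0.0, -1.0]]
wrist_force: [2.3, -5.9, -1.3]
gripper_width: 0.006
gripper_force: 3.3
```

Emit:
{"method": "drive_tool", "body": {
  "rows": [
    [0,-0.36,3,0,0,0,0],
    [0,-0.36,3,0,0,0,0],
    [0,-0.36,3,0,0,0,0],
    [0,-0.36,3,0,0,0,0],
    [0,-0.36,3,0,0,0,0]
  ]
}}

```text
time_s: 15.0
tcp_pos: [0.5565, 0.0044, 0.0443]
ee_rot: [[0.118, -0.993, 0.001], [-0.993, -0.118, -0.001], [0.001, -0.0, -1.0]]
wrist_force: [2.8, -7.1, -2.3]
gripper_width: 0.008
gripper_force: 3.5
```

Emit:
{"method": "drive_tool", "body": {
  "rows": [
    [0,-0.36,3,0,0,0,0],
    [0,-0.36,3,0,0,0,0],
    [0,-0.36,3,0,0,0,0],
    [0,-0.36,3,0,0,0,0],
    [0,0,0,0,0,0,0]
  ]
}}

```text
time_s: 15.42
tcp_pos: [0.5551, 0.0168, 0.0443]
ee_rot: [[0.118, -0.993, 0.001], [-0.993, -0.118, -0.001], [0.001, -0.001, -1.0]]
wrist_force: [3.1, -5.0, -1.6]
gripper_width: 0.004
gripper_force: 2.5
```

```bash
python3 - <<'E'
from h import *
print(sense()["tcp_pos"],sense()["wrist_force"])
c=capture("scene");save(c,"s4.png",(320,420,200,275),8)
E
```

```text
[0.5551301  0.0168149  0.04432412] [ 3.05388389 -5.00849864 -1.64332765]
```

View pics/s4.png

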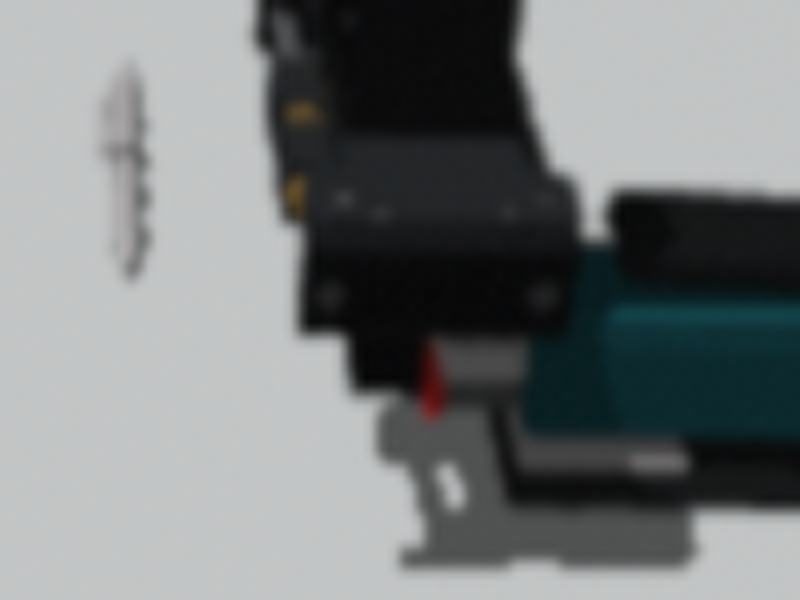

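Emit:
{"method": "drive_tool", "body": {
  "rows": [
    [0,-0.24,2,0,0,0,0],
    [0,-0.24,2,0,0,0,0],
    [0,-0.24,2,0,0,0,0],
    [0,-0.24,2,0,0,0,0],
    [0,-0.12,1,0,0,0,0]
  ]
}}

```text
time_s: 15.88
tcp_pos: [0.5542, 0.0253, 0.0444]
ee_rot: [[0.118, -0.993, 0.001], [-0.993, -0.118, -0.001], [0.001, -0.001, -1.0]]
wrist_force: [3.4, -7.9, -2.0]
gripper_width: 0.006
gripper_force: 4.3
```

Emit:
{"method": "drive_tool", "body": {
  "rows": [
    [0,-0.12,1,0,0,0,0],
    [0,-0.12,1,0,0,0,0],
    [0,-0.12,1,0,0,0,0],
    [0,-0.12,1,0,0,0,0],
    [0,-0.12,1,0,0,0,0]
  ]
}}

```text
time_s: 16.3
tcp_pos: [0.5537, 0.0285, 0.0444]
ee_rot: [[0.118, -0.993, 0.0], [-0.993, -0.118, -0.003], [0.003, 0.0, -1.0]]
wrist_force: [6.0, -15.3, -3.0]
gripper_width: 0.006
gripper_force: 8.1
```

Emit:
{"method": "drive_tool", "body": {
  "rows": [
    [0,-0.12,1,0,0,0,0],
    [0,-0.12,1,0,0,0,0],
    [0,0,0,0,0,0,0]
  ]
}}

```text
time_s: 16.55
tcp_pos: [0.5535, 0.0306, 0.0444]
ee_rot: [[0.117, -0.993, 0.001], [-0.993, -0.117, -0.003], [0.003, -0.0, -1.0]]
wrist_force: [5.5, -12.4, -2.6]
gripper_width: 0.004
gripper_force: 6.6
```

Emit:
{"method": "drive_tool", "body": {
  "rows": [
    [0,-0.12,1,0,0,0,0],
    [0,-0.12,1,0,0,0,0],
    [0,-0.12,1,0,0,0,0],
    [0,0,0,0,0,0,0]
  ]
}}

```text
time_s: 16.88
tcp_pos: [0.553, 0.0354, 0.0444]
ee_rot: [[0.117, -0.993, 0.001], [-0.993, -0.117, -0.0], [0.001, -0.001, -1.0]]
wrist_force: [3.1, -3.8, -1.0]
gripper_width: 0.007
gripper_force: 2.2
```

Emit:
{"method": "drive_tool", "body": {
  "rows": [
    [0,-0.12,1,0,0,0,0],
    [0,-0.12,1,0,0,0,0],
    [0,0,0,0,0,0,0]
  ]
}}

```text
time_s: 17.13
tcp_pos: [0.5528, 0.0374, 0.0444]
ee_rot: [[0.118, -0.993, 0.001], [-0.993, -0.118, -0.001], [0.001, -0.001, -1.0]]
wrist_force: [2.9, -6.7, -2.1]
gripper_width: 0.007
gripper_force: 3.4
```

Emit:
{"method": "drive_tool", "body": {
  "rows": [
    [0,-0.06,0.5,0,0,0,0],
    [0,0,0,0,0,0,0],
    [0,0,0,0,0,0,0]
  ]
}}

```text
time_s: 17.38
tcp_pos: [0.5527, 0.0378, 0.0443]
ee_rot: [[0.118, -0.993, 0.001], [-0.993, -0.118, -0.001], [0.001, -0.001, -1.0]]
wrist_force: [4.0, -7.0, -1.7]
gripper_width: 0.005
gripper_force: 3.5
```

Emit:
{"method": "drive_tool", "body": {
  "rows": [
    [0,0.1,-1,0,0,0,0],
    [0,0.2,-2,0,0,0,0],
    [0,1.2,-10,0,0,0,0],
    [0,2.4,-20,0,0,0,0],
    [0,2.4,-20,0,0,0,0]
  ]
}}

```text
time_s: 17.8
tcp_pos: [0.5583, -0.0144, 0.0444]
ee_rot: [[0.119, -0.993, -0.0], [-0.993, -0.119, 0.001], [-0.001, 0.0, -1.0]]
wrist_force: [-0.3, -0.2, 0.4]
gripper_width: 0.005
gripper_force: 0.0
```

Emit:
{"method": "drive_tool", "body": {
  "rows": [
    [0,2.4,-20,20,0,0,0],
    [0,0,-10,40,0,0,0],
    [0,0,0,40,0,0,0],
    [0,0,-20,20,0,0,0],
    [0,0,0,0,0,0,0]
  ]
}}

```text
time_s: 18.22
tcp_pos: [0.5638, -0.0661, 0.1704]
ee_rot: [[0.117, -0.993, 0.011], [-0.993, -0.117, 0.001], [0.001, -0.011, -1.0]]
wrist_force: [0.7, -0.4, 0.7]
gripper_width: -0.0
gripper_force: 0.0
```

```bash
python3 - <<'E'
from h import *
print(sense()["tcp_pos"],sense()["wrist_force"])
c=capture("scene");save(c,"s5.png",(130,530,150,370),2)
E
```

```text
[ 0.56375311 -0.06605447  0.17037494] [ 0.65225411 -0.35824468  0.74951158]
```

View pics/s5.png

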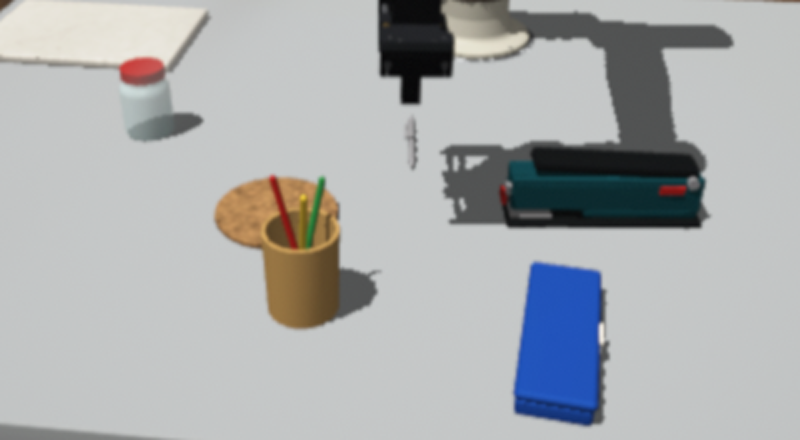

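The drawer is shut: its red face sits at the stapler's head, around crop pixel (505,192). The other things stand where they were, and the arm is clear of everything.

```bash
python3 -c "
from station import *
print(finish_job())"
```

```text
the job is handed in; nothing more can be done
None
```

I loaded the staple strip flat in the channel, with the follower holding it against the front lip, then pushed the drawer in by its red face until it latched; it was still shut after the arm backed off, and I handed the job in at about 18 s.

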